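# Tap the drilled boss, half a turn in and a quarter back

## Task

Finish tapping the thread in the boss on the instrument base: turn the T-handle clockwise (seen from above) half a turn, back a quarter turn to break the chip, half a turn forward, a quarter back, and half a turn forward once more, which brings the tap to depth one full turn on from where it stands now. Come to a stop at the end of each of these turns; you may let go and take a new grip whenever you like. Leave the tap standing in the boss, let go of it, and do not knock the other things on the bench about.

Things in the scene. Friction and masses are not known exactly. Their poses are not given: they have to be found in the camera images.
- tap (a joint): angle of the tap and its T-handle in rad: 0 as found, growing as it is turned clockwise seen from above (forward). Half a turn is 3.14. It stays where it is left (friction 0.2 N m, no spring), sinks 3 mm per full turn and bottoms on a stop at 6.4; backward it goes no further than -0.5. Its axis is vertical through tap_grip.
- tap_grip (a point): centre of the top face of the T-handle's steel grip block, on the vertical turning axis, 194 mm above the bench at the start. The block is 46 mm long, 16 mm thick, 38 mm high, with upright flat sides: pinch it from above across its 16 mm. Its x axis points along the T-bar to the red end and turns with the handle; z is up. Under the block: a dark 26 mm round chuck, 36 mm high, then 30 mm of bare 13 mm tap.
- tap_red (a point): middle of the red grip at one end of the T-bar, 75 mm from the turning axis and 14 mm below tap_grip; the other end is black. The bar is round, 10 mm in diameter either side of the block, with 18 mm round, 22 mm long grips at its ends; 168 mm long over all.
- boss: the round aluminium boss that the tap stands in, 40 mm in diameter, 30 mm high, fixed; origin at the centre of its underside, on the tap's axis, 60 mm above the bench. Two like bosses with empty holes stand near it.
- housing: cream instrument base lying upside down, fixed, 260 x 200 mm and 60 mm high with an aluminium plate on top that carries the three bosses; origin at the centre of its underside, x along its length
- oil: loose white bottle of tapping oil with red cap, 52 mm in diameter, 120 mm high; origin at its base
- spool: loose metal spool, 64 mm in diameter, 56 mm high; origin at its base
- meter: loose orange hand multimeter lying flat, 160 x 78 x 43 mm; origin at the centre of its underside
- driver: loose screwdriver with red handle, 190 mm long, lying along its x axis
- fan: loose black axial fan standing on edge, 120 x 120 x 38 mm; origin at the centre of its underside
- case: loose clear parts case with white lid, 124 x 89 x 48 mm; origin at the centre of its underside
- brush: loose brush, 170 mm long, lying along its x axis

How it is judged:
On the way, in this order (a step that is already met when the one before it is completed fails the run):
1. first half turn forward: tap stopped about half a turn (within 35 degrees) on from its start (value of joint tap between 2.53 and 3.75 rad and velocity of joint tap between -0.2 and 0.2 rad/s), for 0.1 s.
2. first quarter back: tap stopped about a quarter turn (within 35 degrees) on from its start (value of joint tap between 0.96 and 2.18 rad and velocity of joint tap between -0.2 and 0.2 rad/s), for 0.1 s.
3. second half turn forward: tap stopped about three quarters of a turn (within 35 degrees) on from its start (value of joint tap between 4.1 and 5.32 rad and velocity of joint tap between -0.2 and 0.2 rad/s), for 0.1 s.
4. second quarter back: tap stopped about half a turn (within 35 degrees) on from its start (all of step 1), for 0.1 s.
At the end, for the whole second after the job is handed in: the tap is at depth, one full turn clockwise on from its start (no more than 25 degrees short; its stop is 7 degrees beyond), at rest in the boss and let go (value of joint tap above 5.85 rad and velocity of joint tap between -0.1 and 0.1 rad/s); the robot touches nothing.
It fails at once if a loose thing on the bench is shifted by more than 30 mm or knocked over (distance of any of oil, spool, meter, driver, fan, case, brush from where it was at the start of the episode above 0.03 m or angle between any of oil, spool, fan, case's own z axis and vertical above 0.6 rad).
It also fails if it takes over 72 s, if anything falls off the work surface, if the arm or the gripper's body presses on something with over 40 N, if the wrist force passes 120 N, or if a joint passes its speed limit or range.

## Robot

A 7-joint arm with a two-finger parallel gripper is mounted at the origin on the work surface. World frame = base frame: x ahead of the robot, y to its left, z up, the work surface at z = 0. Lengths are in m, angles in rad, forces in N, time in s.
With the tool pointing down it reaches from about 0.425 to 0.875 m from the base axis. Payload 4.7 kg.
Tool frame: the origin (TCP) lies midway between the tips of the shut fingers; the grasp point (between the pads) lies 19 mm behind it; z points along the fingers, x is the direction in which the jaws open and shut, and the axes are right-handed (so a half turn about z gives the same grasp; the last joint's range is limited). The gripper opens to 87 mm and grips with 3 to 60 N. Pads are 19 mm wide; open, the fingers measure 117 mm over their backs; the gripper's body (75 mm by 190 mm) begins 51 mm behind the grasp point.
Start: joints at [1.195, 0.321, -0.07, 1.45, 0.023, 1.371, -0.057], TCP at [0.247, -0.601, 0.223] pointing down, gripper open.
Joint ranges: [-2.86, 2.86], [-0.3, 2.09], [-1.38, 1.24], [0.06, 2.45], [-1.56, 4.7], [0.09, 2.05], [-2.69, 2.69]. Speed limits (rad/s): [2.57, 2.57, 3.14, 3.14, 3.14, 3.14, 3.14].

## Interface

Orientations are given as a rotation vector (axis times angle).
In Python, from bench import get_state, eyes, ticket gives the robot as it stands.
- The arm moves only by the tool carry_out, never from a script. Its argument "motion" is a list of rows, each a list of 2 entries, a list of its own where there are three numbers: the shift along the world's x, y, z in m, then the turn about the world's z in rad. A call has 1 to 20 rows; each row is the pose to reach, as a shift and turn from the pose commanded when the call began; what a row does not reach only later rows make up. A row lasts 1/10 s, in which the tool goes at most 50 mm and 8.59 degrees, less where a joint would pass 70% of its speed; a pose out of reach is approached as far as the arm can. A call with a gripper value outside its range is refused whole. "grip" is the gripper command: -1 is fully open, 1 is shut, values between are in proportion, set as the call begins (left out, the last holds). The fingers move at their own pace and stop on an object; "squeeze" is the grip in N (left out, the last holds). Time passes only in rows, so rows that repeat a pose let the fingers close. It gives the time, the measured TCP pose, the force and the opening at its end, in the units of the state.
- get_state(): the state, without advancing time (a new reading comes with each control period).
- eyes.get_image(name): name is "scene" or "top"; returns a dict with "pixels" (400x640x3 uint8, blue, green, red), "mtx" (3x3 intrinsics, pixels), "extrinsics" (4x4, takes a point from camera to world coordinates). Camera axes: x right, y down, z forward; pixel columns grow to the right and rows downward; lengths in m; the calibration is good to about 2 mm. A picture is of the moment at which its call begins. There is no depth.
- ticket.close_job(): hands the job in, once; it reports no verdict.
The state is a dict: "time": time; "joint_positions": joint angles; "qd": joint speeds; "joint_torque": joint torques, N m; "position": TCP position; "tool_rot": TCP orientation; "ft_force": force on the tool from outside, world axes, zero at the start; "torque": the same for the moment, N m; "grip_width": opening from 0.0 (shut) to 1.0 (fully open).
Only numpy, scipy, OpenCV 4.12 (cv2) and the standard library are available. Lean on these libraries where they do the work, as an engineer would, in place of code of your own. Each camera call takes 0.05 s, during which the arm holds its last target. There are 200 camera calls.

## Working session

There is one attempt and no reset: what is moved stays moved. The work goes in short steps, Python scripts to look and compute and a tool call to move; the robot and the scene stay as the last step left them, time stands still between calls to the robot, and variables do not carry over. Pictures are saved under pics/ and viewed, about 8 in all and at most 12, crops included, and the job is handed in when it is done.

Besides the shell and the picture viewer there is one more tool, called as name(argument=value, ...), one argument or row to a line, values as JSON. carry_out: Moves the arm, as the interface text tells. Its arguments: {"type":"object","properties":{"motion":{"type":"array","items":{"type":"array"}},"grip":{"type":"number"},"squeeze":{"type":"number"}},"required":["motion"]}

```bash
mkdir -p pics; python3 - <<'E'
from bench import get_state, eyes
import cv2,numpy as np
for n in ("scene","top"):
    d=eyes.get_image(n); cv2.imwrite(f"pics/{n}0.png",d["pixels"]); print(n,d["mtx"].tolist(),np.round(d["extrinsics"],4).tolist())
print(get_state())
E
```

```text
scene [[404.60323418484967, 0.0, 317.1864210202457], [0.0, 404.60323418484967, 202.04827676852673], [0.0, 0.0, 1.0]] [[-0.7178, 0.473, -0.5109, 1.2047], [0.6962, 0.4895, -0.5251, 0.7343], [0.0017, -0.7326, -0.6806, 1.0408], [0.0, 0.0, 0.0, 1.0]]
top [[506.5087763993127, 0.0, 322.3543159102933], [0.0, 506.5087763993127, 196.9716834602643], [0.0, 0.0, 1.0]] [[-0.0231, -0.9841, 0.176, 0.2931], [-0.9997, 0.0242, 0.004, 0.0349], [-0.0082, -0.1759, -0.9844, 1.4791], [0.0, 0.0, 0.0, 1.0]]
{'time': 0.1, 'joint_positions': array([ 1.195095  ,  0.32176596, -0.07005892,  1.45159694,  0.02260894,
        1.37079716, -0.05692464]), 'qd': array([ 2.53960032e-04, -8.74359999e-04,  1.84622995e-03, -4.19553917e-03,
        5.36582695e-04,  4.76926443e-05, -8.64221460e-04]), 'joint_torque': array([-4.34100375e-04, -4.92572844e+01, -4.05898690e-01, -3.13402355e+01,
       -6.41915831e-02,  3.94520047e-02,  4.53728796e-05]), 'position': array([ 0.24674362, -0.60078874,  0.22153754]), 'tool_rot': array([-2.60884557e+00,  1.74868264e+00,  2.41684191e-03]), 'ft_force': array([ 0.39896111,  0.04779142, -0.64267424]), 'torque': array([-0.01793198,  0.0301279 , -0.05422378]), 'grip_width': 1.0001022647223088}
```

View pics/scene0.png

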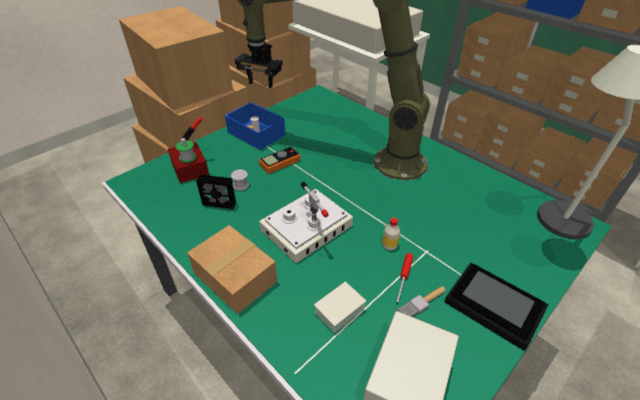

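View pics/top0.png

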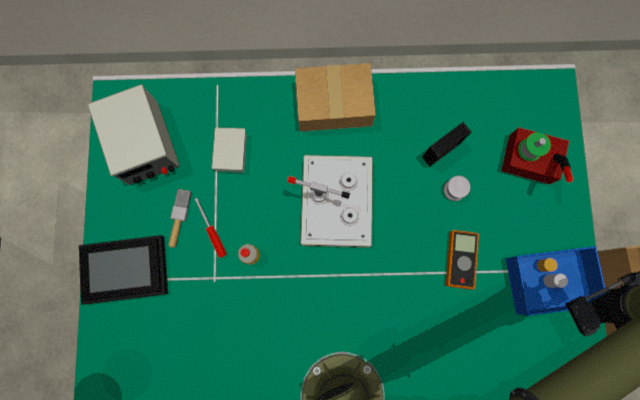

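The top picture shows the tap on the housing near (319,188), with the red end at about (292,180) and the black end at about (374,195). I'll crop in for precise pixels.

```bash
python3 - <<'E'
import cv2,numpy as np
a=cv2.imread("pics/top0.png")[160:220,280:380]; b=cv2.imread("pics/scene0.png")[175:245,270:370]
f=lambda i:cv2.resize(i,None,fx=8 if i.shape[0]==60 else 8,fy=8,interpolation=cv2.INTER_CUBIC)
cv2.imwrite("pics/ca.png",f(a));cv2.imwrite("pics/cb.png",f(b))
E
```

```text
(no output)
```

View pics/ca.png

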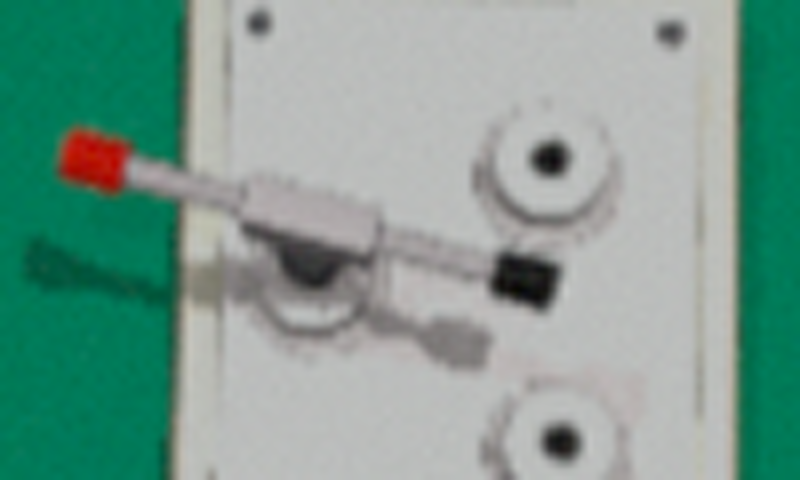

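View pics/cb.png

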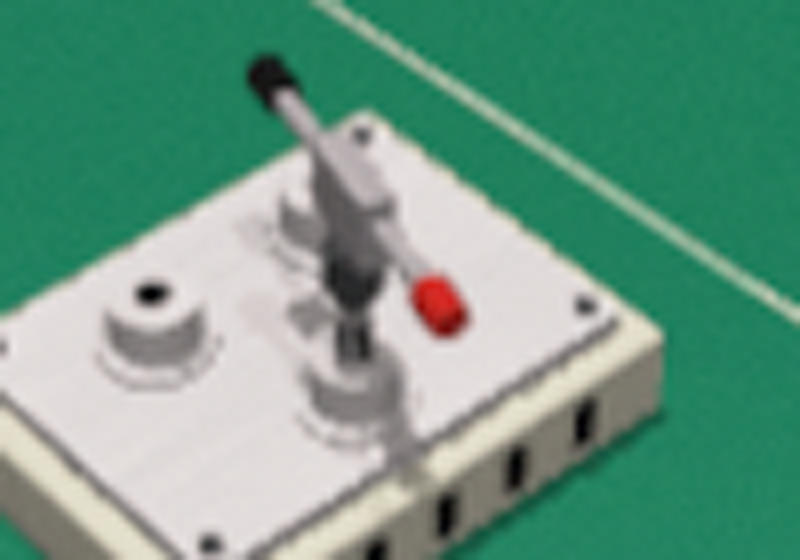

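```bash
cat > h.py <<'E'
import numpy as np
from bench import eyes
K={"scene":None,"top":None}
for n in K:
    d=eyes.get_image(n); K[n]=(np.array(d["mtx"]),np.array(d["extrinsics"]),d["pixels"])
def ray(n,uv,z):
    M,E,_=K[n]; r=E[:3,:3]@np.linalg.inv(M)@[*uv,1]; o=E[:3,3]; return o+r*(z-o[2])/r[2]
E
python3 - <<'E'
from h import *
from scipy.spatial.transform import Rotation as R
from bench import get_state
for n,r,b in (("top",(291.5,179.4),(345.2,194.4)),("scene",(324.6,212.8),(303.6,184.9))):
    P,Q=ray(n,r,.18),ray(n,b,.18); d=P-Q
    print(n,P,Q,(P+Q)/2,np.linalg.norm(d),np.degrees(np.arctan2(d[1],d[0])))
s=get_state(); m=R.from_rotvec(s["tool_rot"]).as_matrix(); print(m.round(3),np.degrees(np.arctan2(m[1,0],m[0,0])))
for n,z,uv in (("oil",.12,(246,252)),("case",.048,(229,149)),("box",.1,(335,95)),("spool",.056,(458,186)),("meter",.04,(463,260))): print(n,ray("top",uv,z))
E
```

```text
top [0.5741456  0.11999588 0.18      ] [ 0.53068952 -0.01953287  0.18      ] [0.55241756 0.05023151 0.18      ] 0.14613931980046266 72.70085575779751
scene [0.5758117  0.12038679 0.18      ] [ 0.53314229 -0.01986632  0.18      ] [0.554477   0.05026023 0.18      ] 0.1466001882291627 73.07858808145589
[[ 0.38  -0.925 -0.001]
 [-0.925 -0.38   0.001]
 [-0.001  0.    -1.   ]] -67.66715321966073
oil [0.39148258 0.24823429 0.12      ]
case [0.69812393 0.31031617 0.048     ]
box [ 0.83582419 -0.00265183  0.1       ]
spool [ 0.56983753 -0.3477756   0.056     ]
meter [ 0.36030734 -0.35122315  0.04      ]
```

The two cameras agree on the tap: axis at about (0.554, 0.050), red end pointing along +73°. The jaws therefore need a yaw of -17°. I'll move above it.

carry_out(
  motion=[
    [[0, 0, 0.04], 0],
    [[0.307, 0.651, 0.04], 0.883],
    [[0.307, 0.651, 0.04], 0.883],
    [[0.307, 0.651, 0.04], 0.883],
    [[0.307, 0.651, 0.04], 0.883],
    [[0.307, 0.651, 0.04], 0.883],
    [[0.307, 0.651, 0.04], 0.883],
    [[0.307, 0.651, 0.04], 0.883],
    [[0.307, 0.651, 0.04], 0.883],
    [[0.307, 0.651, 0.04], 0.883],
    [[0.307, 0.651, 0.04], 0.883],
    [[0.307, 0.651, 0.04], 0.883],
    [[0.307, 0.651, 0.04], 0.883],
    [[0.307, 0.651, 0.04], 0.883],
    [[0.307, 0.651, 0.04], 0.883],
    [[0.307, 0.651, 0.04], 0.883],
    [[0.307, 0.651, 0.04], 0.883],
    [[0.307, 0.651, 0.04], 0.883],
    [[0.307, 0.651, 0.04], 0.883],
    [[0.307, 0.651, 0.04], 0.883],
  ],
  grip=-1,
  squeeze=40,
)

```text
time: 2.2
position: [0.5538, 0.0477, 0.2626]
tool_rot: [3.105, -0.471, 0.0]
ft_force: [-0.9, 0.1, 0.3]
grip_width: 1.001
```

carry_out(
  motion=[
    [[0, 0, 0], 0],
    [[0, 0, 0], 0],
  ],
)

```text
time: 2.4
position: [0.5539, 0.0489, 0.2627]
tool_rot: [3.106, -0.468, 0.001]
ft_force: [0.5, 1.0, 0.8]
grip_width: 0.999
```

```bash
python3 - <<'E'
from bench import get_state,eyes
import cv2
s=get_state();print(s["joint_positions"].round(3),s["position"])
a=eyes.get_image("scene")["pixels"][150:250,250:390]
b=eyes.get_image("top")["pixels"][130:230,250:390]
cv2.imwrite("pics/v.png",cv2.resize(cv2.vconcat([a,b])[:, :],None,fx=3,fy=3,interpolation=cv2.INTER_CUBIC))
E
```

```text
[ 0.542  0.163 -0.755  1.606  0.114  1.417 -0.523] [0.55390055 0.04888266 0.26271149]
```

View pics/v.png

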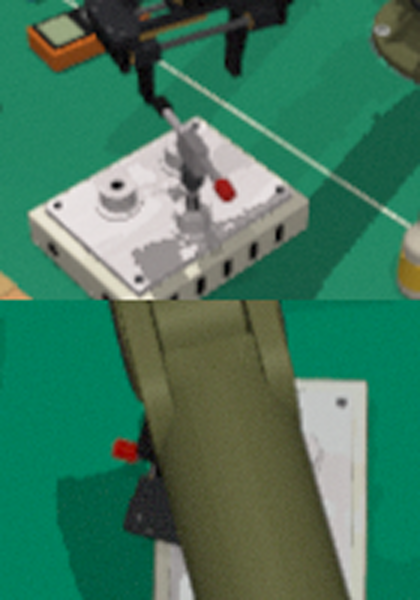

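The scene crop shows the fingers high and straddling the block; the top view is blocked by the arm. I'll go down and close.

carry_out(
  motion=[
    [[0, 0.001, -0.04], 0],
    [[0, 0.001, -0.07], 0],
    [[0, 0.001, -0.09], 0],
    [[0, 0.001, -0.1], 0],
    [[0, 0.001, -0.1], 0],
    [[0, 0.001, -0.1], 0],
  ],
)

```text
time: 3.1
position: [0.5547, 0.0509, 0.1636]
tool_rot: [-3.106, 0.466, -0.002]
ft_force: [0.2, 0.8, -0.8]
grip_width: 0.995
```

carry_out(
  motion=[
    [[0, 0, 0], 0],
    [[0, 0, 0], 0],
    [[0, 0, 0], 0],
    [[0, 0, 0], 0],
    [[0, 0, 0], 0],
    [[0, 0, 0], 0],
    [[0, 0, 0], 0],
    [[0, 0, 0], 0],
  ],
  grip=1,
  squeeze=40,
)

```text
time: 3.9
position: [0.554, 0.0508, 0.1626]
tool_rot: [3.107, -0.466, 0.0]
ft_force: [0.3, -1.3, -1.0]
grip_width: 0.358
```

```bash
python3 - <<'E'
from bench import get_state
s=get_state();print(s["joint_positions"].round(3),s["position"],s["ft_force"],s["torque"],s["grip_width"])
E
```

```text
[ 0.521  0.232 -0.747  1.745  0.167  1.229 -0.567] [0.55398225 0.05076284 0.16257839] [ 0.31354297 -1.27874521 -0.97047679] [ 0.01453937 -0.08312937 -0.015239  ] 0.3578641025416306
```

carry_out(
  motion=[
    [[0, 0, 0], 0],
    [[0, 0, 0], 0],
    [[0, 0, 0], 0],
    [[0, 0, 0], 0],
    [[0, 0, 0], 0],
    [[0, 0, 0], 0],
  ],
)

```text
time: 4.5
position: [0.5538, 0.0508, 0.1626]
tool_rot: [3.107, -0.466, -0.0]
ft_force: [-0.6, -0.8, 0.1]
grip_width: 0.184
```

Gripped at 16 mm opening with almost no side force. First I'll turn clockwise 1.9 rad.

carry_out(
  motion=[
    [[0, 0, 0], -0.1],
    [[0, 0, 0], -0.24],
    [[0, 0, 0], -0.38],
    [[0, 0, 0], -0.52],
    [[0, 0, 0], -0.66],
    [[0, 0, 0], -0.8],
    [[0, 0, -0.0005], -0.94],
    [[0, 0, -0.0005], -1.08],
    [[0, 0, -0.0005], -1.22],
    [[0, 0, -0.0007], -1.36],
    [[0, 0, -0.0007], -1.5],
    [[0, 0, -0.0007], -1.64],
    [[0, 0, -0.0009], -1.78],
    [[0, 0, -0.0009], -1.9],
    [[0, 0, -0.0009], -1.9],
    [[0, 0, -0.0009], -1.9],
    [[0, 0, -0.0009], -1.9],
  ],
)

```text
time: 6.2
position: [0.5536, 0.0516, 0.1616]
tool_rot: [1.431, -2.797, -0.002]
ft_force: [-3.0, 3.3, 1.6]
grip_width: 0.182
```

```bash
cat > st.py <<'E'
from bench import get_state
from scipy.spatial.transform import Rotation as R
import numpy as np
s=get_state();m=R.from_rotvec(s["tool_rot"]).as_matrix()
print("t",s["time"],"q",s["joint_positions"].round(3),"p",s["position"].round(4),"F",s["ft_force"].round(1),"M",s["torque"].round(2),"g",round(s["grip_width"],3),"yaw",np.degrees(np.arctan2(m[1,0],m[0,0])).round(1))
E
python3 st.py
```

```text
t 6.2 q [ 0.337  0.199 -0.532  1.752  0.106  1.22  -2.42 ] p [0.5536 0.0516 0.1616] F [-3.   3.3  1.6] M [ 0.88  0.78 -0.18] g 0.182 yaw -125.8
```

carry_out(
  motion=[
    [[0, 0, 0], 0],
    [[0, 0, 0], 0],
    [[0, 0, 0], 0],
    [[0, 0, 0.01], 0],
    [[0, 0, 0.03], 0],
    [[0, 0, 0.05], 0.05],
    [[0, 0, 0.055], 0.2],
    [[0, 0, 0.055], 0.35],
    [[0, 0, 0.055], 0.5],
    [[0, 0, 0.055], 0.65],
    [[0, 0, 0.055], 0.8],
    [[0, 0, 0.055], 0.95],
    [[0, 0, 0.055], 1.1],
    [[0, 0, 0.055], 1.25],
    [[0, 0, 0.055], 1.4],
    [[0, 0, 0.055], 1.55],
    [[0, 0, 0.055], 1.7],
    [[0, 0, 0.055], 1.85],
    [[0, 0, 0.055], 2.0],
  ],
  grip=-0.2,
)

```text
time: 8.1
position: [0.5544, 0.0505, 0.2176]
tool_rot: [3.127, -0.301, 0.002]
ft_force: [-0.2, 0.4, -0.1]
grip_width: 0.601
```

carry_out(
  motion=[
    [[0, 0, 0], 0.15],
    [[0, 0, 0], 0.3],
    [[0, 0, 0], 0.45],
    [[0, 0, 0], 0.6],
    [[0, 0, 0], 0.75],
    [[0, 0, 0], 0.9],
    [[0, 0, 0], 1.05],
    [[0, 0, 0], 1.14],
    [[0, 0, 0], 1.14],
    [[0, 0, 0], 1.14],
    [[0, 0, 0], 1.14],
  ],
)

```text
time: 9.2
position: [0.5541, 0.0506, 0.217]
tool_rot: [2.8, 1.423, 0.001]
ft_force: [0.4, 0.1, 0.1]
grip_width: 0.6
```

```bash
python3 st.py; python3 - <<'E'
from bench import eyes
import cv2
a=eyes.get_image("scene")["pixels"][150:250,250:390]
cv2.imwrite("pics/w.png",cv2.resize(a,None,fx=4,fy=4,interpolation=cv2.INTER_CUBIC))
E
```

```text
t 9.2 q [ 0.603  0.205 -0.836  1.672  0.156  1.334  0.681] p [0.5541 0.0506 0.217 ] F [0.4 0.1 0.1] M [ 0.05 -0.15 -0.  ] g 0.6 yaw 53.9
```

View pics/w.png

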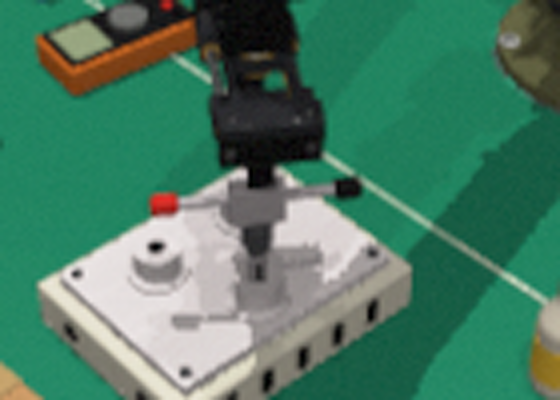

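The handle now has red at (165,205) and black at (347,187), which fits about 109° of turn, and the jaws line up with the block. Next I'll regrip and finish the first half turn.

carry_out(
  motion=[
    [[0, 0, -0.02], 0],
    [[0, 0, -0.04], 0],
    [[0, 0, -0.055], 0],
    [[0, 0, -0.055], 0],
    [[0, 0, -0.055], 0],
  ],
)

```text
time: 9.75
position: [0.5541, 0.0509, 0.1619]
tool_rot: [-2.799, -1.425, -0.0]
ft_force: [0.3, 0.4, 0.2]
grip_width: 0.602
```

carry_out(
  motion=[
    [[0, 0, 0], 0],
    [[0, 0, 0], 0],
    [[0, 0, 0], 0],
    [[0, 0, 0], 0],
    [[0, 0, 0], 0],
    [[0, 0, 0], 0],
    [[0, 0, 0], 0],
    [[0, 0, 0], 0],
  ],
  grip=1,
)

```text
time: 10.55
position: [0.5542, 0.051, 0.1619]
tool_rot: [-2.799, -1.426, -0.001]
ft_force: [0.4, -0.3, -0.4]
grip_width: 0.183
```

carry_out(
  motion=[
    [[0, 0, 0], -0.1],
    [[0, 0, 0], -0.24],
    [[0, 0, 0], -0.38],
    [[0, 0, 0], -0.52],
    [[0, 0, 0], -0.66],
    [[0, 0, 0], -0.8],
    [[0, 0, -0.0005], -0.94],
    [[0, 0, -0.0005], -1.08],
    [[0, 0, -0.0006], -1.2],
    [[0, 0, -0.0006], -1.24],
    [[0, 0, -0.0006], -1.24],
    [[0, 0, -0.0006], -1.24],
    [[0, 0, -0.0006], -1.24],
    [[0, 0, -0.0006], -1.24],
    [[0, 0, -0.0006], -1.24],
  ],
)

```text
time: 12.05
position: [0.5538, 0.0509, 0.1612]
tool_rot: [-3.107, 0.466, 0.001]
ft_force: [-2.6, 0.4, 3.6]
grip_width: 0.181
```

```bash
python3 st.py
```

```text
t 12.05 q [ 0.453  0.219 -0.667  1.749  0.143  1.223 -0.549] p [0.5538 0.0509 0.1612] F [-2.6  0.4  3.6] M [0.19 0.53 0.08] g 0.181 yaw -17.1
```

The yaw puts the tap at 180°. Now a quarter turn back, then a half turn forward.

carry_out(
  motion=[
    [[0, 0, 0], 0.1],
    [[0, 0, 0], 0.24],
    [[0, 0, 0], 0.38],
    [[0, 0, 0], 0.52],
    [[0, 0, 0.0003], 0.66],
    [[0, 0, 0.0003], 0.8],
    [[0, 0, 0.0005], 0.94],
    [[0, 0, 0.0005], 1.08],
    [[0, 0, 0.0006], 1.22],
    [[0, 0, 0.0006], 1.36],
    [[0, 0, 0.0007], 1.5],
    [[0, 0, 0.0007], 1.57],
    [[0, 0, 0.0007], 1.57],
    [[0, 0, 0.0007], 1.57],
    [[0, 0, 0.0007], 1.57],
    [[0, 0, 0.0007], 1.57],
    [[0, 0, 0.0007], 1.57],
  ],
)

```text
time: 13.75
position: [0.5543, 0.051, 0.1619]
tool_rot: [2.527, 1.866, 0.002]
ft_force: [0.5, 2.2, 2.2]
grip_width: 0.178
```

```bash
python3 st.py
```

```text
t 13.75 q [ 0.622  0.261 -0.871  1.743  0.21   1.235  0.97 ] p [0.5543 0.051  0.1619] F [0.5 2.2 2.2] M [ 0.59 -0.34 -0.02] g 0.178 yaw 72.9
```

carry_out(
  motion=[
    [[0, 0, 0], -0.1],
    [[0, 0, 0], -0.24],
    [[0, 0, 0], -0.38],
    [[0, 0, 0], -0.52],
    [[0, 0, 0], -0.66],
    [[0, 0, -0.0003], -0.8],
    [[0, 0, -0.0004], -0.94],
    [[0, 0, -0.0005], -1.08],
    [[0, 0, -0.0006], -1.22],
    [[0, 0, -0.0006], -1.36],
    [[0, 0, -0.0007], -1.5],
    [[0, 0, -0.0008], -1.64],
    [[0, 0, -0.0009], -1.78],
    [[0, 0, -0.0009], -1.92],
    [[0, 0, -0.001], -2.06],
    [[0, 0, -0.001], -2.2],
  ],
)

```text
time: 15.35
position: [0.5535, 0.051, 0.1609]
tool_rot: [2.805, -1.413, -0.001]
ft_force: [-2.9, 0.9, 3.2]
grip_width: 0.181
```

carry_out(
  motion=[
    [[0, 0, 0], -0.14],
    [[0, 0, 0], -0.28],
    [[0, 0, 0], -0.42],
    [[0, 0, 0], -0.56],
    [[0, 0, -0.0004], -0.7],
    [[0, 0, -0.0004], -0.84],
    [[0, 0, -0.0005], -0.94],
    [[0, 0, -0.0005], -0.94],
    [[0, 0, -0.0005], -0.94],
    [[0, 0, -0.0005], -0.94],
    [[0, 0, -0.0005], -0.94],
    [[0, 0, -0.0005], -0.94],
  ],
)

```text
time: 16.55
position: [0.5536, 0.0514, 0.1604]
tool_rot: [1.869, -2.525, -0.002]
ft_force: [-3.3, 4.0, 4.7]
grip_width: 0.178
```

```bash
python3 st.py; python3 - <<'E'
from bench import eyes
import cv2
a=eyes.get_image("scene")["pixels"][150:250,250:390]
cv2.imwrite("pics/x.png",cv2.resize(a,None,fx=4,fy=4,interpolation=cv2.INTER_CUBIC))
E
```

```text
t 16.55 q [ 0.304  0.196 -0.495  1.755  0.098  1.216 -2.084] p [0.5536 0.0514 0.1604] F [-3.3  4.   4.7] M [ 1.28  0.76 -0.13] g 0.178 yaw -107.0
```

View pics/x.png

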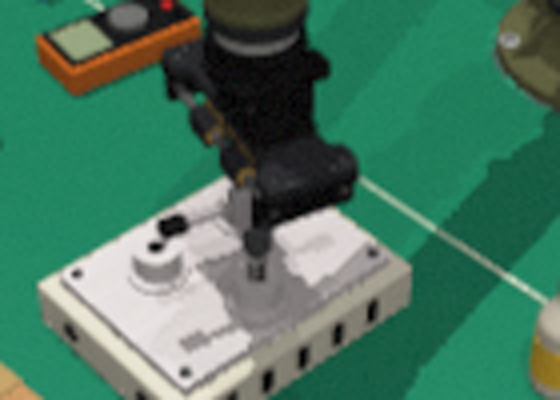

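The black end is at (172,225), matching 270°. Next: a quarter back, then forward 1.9 rad.

carry_out(
  motion=[
    [[0, 0, 0], 0.1],
    [[0, 0, 0], 0.24],
    [[0, 0, 0], 0.38],
    [[0, 0, 0], 0.52],
    [[0, 0, 0.0003], 0.66],
    [[0, 0, 0.0003], 0.8],
    [[0, 0, 0.0005], 0.94],
    [[0, 0, 0.0005], 1.08],
    [[0, 0, 0.0006], 1.22],
    [[0, 0, 0.0006], 1.36],
    [[0, 0, 0.0007], 1.5],
    [[0, 0, 0.0007], 1.57],
    [[0, 0, 0.0007], 1.57],
    [[0, 0, 0.0007], 1.57],
    [[0, 0, 0.0007], 1.57],
    [[0, 0, 0.0007], 1.57],
    [[0, 0, 0.0007], 1.57],
  ],
)

```text
time: 18.3
position: [0.5538, 0.0506, 0.1611]
tool_rot: [3.107, -0.465, -0.001]
ft_force: [-2.6, 2.5, 5.7]
grip_width: 0.18
```

```bash
python3 st.py
```

```text
t 18.3 q [ 0.448  0.218 -0.66   1.749  0.142  1.223 -0.547] p [0.5538 0.0506 0.1611] F [-2.6  2.5  5.7] M [0.93 0.64 0.01] g 0.18 yaw -17.0
```

carry_out(
  motion=[
    [[0, 0, 0], -0.1],
    [[0, 0, 0], -0.24],
    [[0, 0, 0], -0.38],
    [[0, 0, 0], -0.52],
    [[0, 0, 0], -0.66],
    [[0, 0, 0], -0.8],
    [[0, 0, -0.0005], -0.94],
    [[0, 0, -0.0005], -1.08],
    [[0, 0, -0.0005], -1.22],
    [[0, 0, -0.0007], -1.36],
    [[0, 0, -0.0007], -1.5],
    [[0, 0, -0.0007], -1.64],
    [[0, 0, -0.0009], -1.78],
    [[0, 0, -0.0009], -1.9],
    [[0, 0, -0.0009], -1.9],
    [[0, 0, -0.0009], -1.9],
    [[0, 0, -0.0009], -1.9],
  ],
)

```text
time: 20.0
position: [0.5538, 0.0514, 0.1602]
tool_rot: [-1.432, 2.796, 0.002]
ft_force: [-2.1, 5.0, 5.5]
grip_width: 0.179
```

```bash
python3 st.py
```

```text
t 20.0 q [ 0.274  0.192 -0.461  1.756  0.09   1.215 -2.407] p [0.5538 0.0514 0.1602] F [-2.1  5.   5.5] M [ 1.37  0.69 -0.17] g 0.179 yaw -125.8
```

carry_out(
  motion=[
    [[0, 0, 0], 0],
    [[0, 0, 0], 0],
    [[0, 0, 0], 0],
    [[0, 0, 0.01], 0],
    [[0, 0, 0.03], 0],
    [[0, 0, 0.05], 0.05],
    [[0, 0, 0.055], 0.2],
    [[0, 0, 0.055], 0.35],
    [[0, 0, 0.055], 0.5],
    [[0, 0, 0.055], 0.65],
    [[0, 0, 0.055], 0.8],
    [[0, 0, 0.055], 0.95],
    [[0, 0, 0.055], 1.1],
    [[0, 0, 0.055], 1.25],
    [[0, 0, 0.055], 1.4],
    [[0, 0, 0.055], 1.55],
    [[0, 0, 0.055], 1.7],
    [[0, 0, 0.055], 1.85],
    [[0, 0, 0.055], 2.0],
  ],
  grip=-0.2,
)

```text
time: 21.9
position: [0.5543, 0.0502, 0.2157]
tool_rot: [3.126, -0.301, 0.001]
ft_force: [0.2, -0.9, -0.0]
grip_width: 0.597
```

carry_out(
  motion=[
    [[0, 0, 0], 0.15],
    [[0, 0, 0], 0.3],
    [[0, 0, 0], 0.45],
    [[0, 0, 0], 0.6],
    [[0, 0, 0], 0.75],
    [[0, 0, 0], 0.9],
    [[0, 0, 0], 1.05],
    [[0, 0, 0], 1.14],
    [[0, 0, 0], 1.14],
    [[0, 0, 0], 1.14],
    [[0, 0, 0], 1.14],
  ],
)

```text
time: 23.0
position: [0.5541, 0.0505, 0.2153]
tool_rot: [2.8, 1.423, 0.0]
ft_force: [-0.7, -0.4, 1.4]
grip_width: 0.601
```

```bash
python3 st.py; python3 - <<'E'
from bench import eyes
import cv2
a=eyes.get_image("scene")["pixels"][150:250,250:390]
cv2.imwrite("pics/y.png",cv2.resize(a,None,fx=4,fy=4,interpolation=cv2.INTER_CUBIC))
E
```

```text
t 23.0 q [ 0.519  0.187 -0.735  1.677  0.129  1.327  0.701] p [0.5541 0.0505 0.2153] F [-0.7 -0.4  1.4] M [ 0.05 -0.16  0.02] g 0.601 yaw 53.9
```

View pics/y.png

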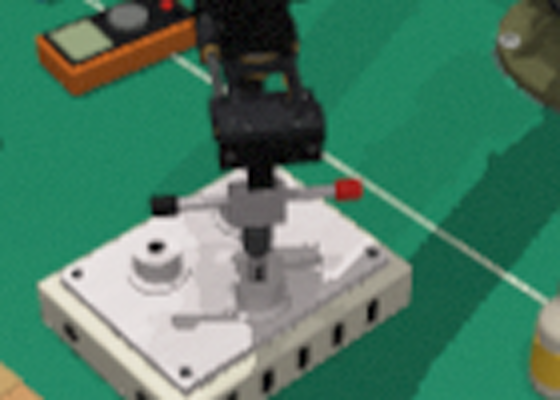

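Red is now at (347,190) and black at (163,206), the mirror of the earlier picture, so the tap is at about 289°. I'll regrip, do the final turn, release and rise.

carry_out(
  motion=[
    [[0, 0, -0.02], 0],
    [[0, 0, -0.04], 0],
    [[0, 0, -0.055], 0],
    [[0, 0, -0.055], 0],
    [[0, 0, -0.055], 0],
  ],
)

```text
time: 23.55
position: [0.5541, 0.0508, 0.1603]
tool_rot: [-2.799, -1.425, -0.0]
ft_force: [0.4, 0.3, 0.3]
grip_width: 0.601
```

carry_out(
  motion=[
    [[0, 0, 0], 0],
    [[0, 0, 0], 0],
    [[0, 0, 0], 0],
    [[0, 0, 0], 0],
    [[0, 0, 0], 0],
    [[0, 0, 0], 0],
    [[0, 0, 0], 0],
    [[0, 0, 0], 0],
  ],
  grip=1,
)

```text
time: 24.35
position: [0.5542, 0.051, 0.1603]
tool_rot: [-2.799, -1.426, -0.001]
ft_force: [0.6, 0.6, 0.1]
grip_width: 0.179
```

carry_out(
  motion=[
    [[0, 0, 0], -0.1],
    [[0, 0, 0], -0.24],
    [[0, 0, 0], -0.38],
    [[0, 0, 0], -0.52],
    [[0, 0, 0], -0.66],
    [[0, 0, 0], -0.8],
    [[0, 0, -0.0005], -0.94],
    [[0, 0, -0.0005], -1.08],
    [[0, 0, -0.0006], -1.2],
    [[0, 0, -0.0006], -1.25],
    [[0, 0, -0.0006], -1.25],
    [[0, 0, -0.0006], -1.25],
    [[0, 0, -0.0006], -1.25],
    [[0, 0, -0.0006], -1.25],
    [[0, 0, -0.0006], -1.25],
  ],
)

```text
time: 25.85
position: [0.5538, 0.0509, 0.1596]
tool_rot: [-3.104, 0.481, 0.001]
ft_force: [-2.6, 1.4, 3.6]
grip_width: 0.179
```

```bash
python3 st.py
```

```text
t 25.85 q [ 0.382  0.208 -0.584  1.753  0.121  1.217 -0.542] p [0.5538 0.0509 0.1596] F [-2.6  1.4  3.6] M [0.24 0.49 0.02] g 0.179 yaw -17.6
```

carry_out(
  motion=[
    [[0, 0, 0], 0],
    [[0, 0, 0], 0],
    [[0, 0, 0], 0],
    [[0, 0, 0], 0],
    [[0, 0, 0.01], 0],
    [[0, 0, 0.03], 0],
    [[0, 0, 0.06], 0],
    [[0, 0, 0.1], 0],
    [[0, 0, 0.13], 0],
    [[0, 0, 0.13], 0],
    [[0, 0, 0.13], 0],
    [[0, 0, 0.13], 0],
    [[0, 0, 0.13], 0],
  ],
  grip=-0.2,
)

```text
time: 27.15
position: [0.5533, 0.0506, 0.2882]
tool_rot: [3.104, -0.482, -0.003]
ft_force: [0.8, 0.1, -0.5]
grip_width: 0.598
```

```bash
python3 st.py; python3 - <<'E'
from bench import eyes
import cv2
im=eyes.get_image("scene")["pixels"];cv2.imwrite("pics/z.png",im[60:360,100:500])
cv2.imwrite("pics/zc.png",cv2.resize(im[175:245,270:370],None,fx=8,fy=8,interpolation=cv2.INTER_CUBIC))
E
```

```text
t 27.15 q [ 0.395  0.134 -0.588  1.567  0.075  1.465 -0.505] p [0.5533 0.0506 0.2882] F [ 0.8  0.1 -0.5] M [ 0.01 -0.09 -0.02] g 0.598 yaw -17.6
```

View pics/zc.png

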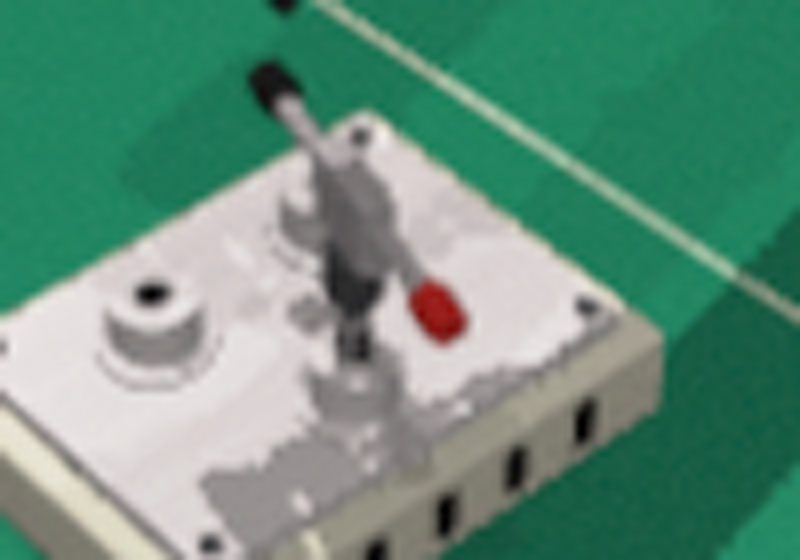

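View pics/z.png

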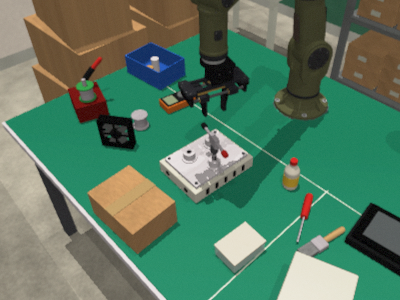

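The handle is back at its starting direction, with red at (438,311) and black at (273,87) in the crop. It sits a few crop pixels lower than at the start, which fits one turn's sink. Everything else on the bench is where it was, and the arm is clear.

```bash
python3 -c "
from bench import ticket
print(ticket.close_job())"
```

```text
the job is handed in; nothing more can be done
None
```

I finished the tapping sequence and handed the job in at about 27 s of the 72 s allowed; no verdict was reported.

- **Turns:** I turned the tap to 180°, back to 90°, forward to 270°, back to 180° and forward to about 360.5°. It stopped at each of these, and I took a new grip at about 109° and 289°. These angles come from the tool's yaw readings, since the tap's own angle cannot be read directly.
- **Forces:** The side force on the tool stayed below about 7 N in every reading at the end of a move.
- **Last checks:** In the final picture the handle points the way it did at the start and sits slightly lower, as expected after one turn. The gripper is open and well clear, the force reading is about zero, and the other things on the bench look unmoved.

No check failed or disagreed. The top camera was blocked by the arm when I was working at the tap, so all the later checks used the scene camera only.

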